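# Load the trolley and hold it cocked at the launcher's click stop

### The arm

A 6-joint arm with a two-finger parallel gripper is mounted at the origin on the work surface. World frame = base frame: x ahead of the robot, y to its left, z up, the work surface at z = 0. Lengths are in mm, angles in rad, forces in N, time in s.
With the tool pointing down it reaches from about 400 to 925 mm from the base axis. Payload 12.5 kg.
Tool frame: the origin (TCP) lies at the very end of the fingers, on their centre line; the grasp point (between the pads) lies 19 mm behind it (env.tcp_to_grasp is the distance from the TCP to the grasp point, in mm); z points along the fingers, x is the direction in which the jaws open and shut, and the axes are right-handed (so a half turn about z gives the same grasp; the last joint's range is limited). The gripper opens to 95 mm and grips with 3 to 60 N. Pads are 20 mm wide; open, the fingers measure 119 mm over their backs; the gripper's body (75 mm by 180 mm) begins 59 mm behind the grasp point.
Start: joints at [1.016, 0.491, 1.559, -0, 1.092, -0.106], TCP at [271.165, 563.131, 214.661] pointing down, gripper open.
Joint ranges: [-3.1, 3.1], [-0.84, 2.19], [0.05, 2.79], [-1.13, 4.28], [0.06, 2.93], [-2.69, 2.69]. Speed limits (rad/s): [2.22, 2.22, 2.79, 3.14, 3.14, 3.14].

### API

Orientations are given as [roll, pitch, yaw] about the fixed x, y, z axes, in that order (R = Rz(yaw) Ry(pitch) Rx(roll)).
In Python, from cell import env, vision, job gives the robot as it stands.
- The arm moves only by the shell command python3 -m pendant 'ROWS' [OPENING]. ROWS is JSON, a list of rows, each a list of 4 numbers: the shift along the tool's x, y, z in mm, then the turn about the tool's z in degrees. In form: [[tx, ty, tz, turn], ...]. A call has 1 to 8 rows; each row is the pose to reach, as a shift and turn from the pose measured when the call began, along the tool's axes at that moment; what a row does not reach only later rows make up. A row lasts 1/8 s, in which the tool goes at most 62.5 mm and 10.7 degrees, less where a joint would pass 70% of its speed; a pose out of reach is approached as far as the arm can. A call with a gripper value outside its range is refused whole. OPENING is the closure, from 0 (fully open) to 1 (shut), set as the call begins (- or left out, the last holds). The fingers move at their own pace and stop on an object; the grip force is fixed at half the most. Time passes only in rows, so rows that repeat a pose let the fingers close. It gives the time, the measured TCP pose, the force and the opening at its end, in the units of the state.
- env.state(): the state, without advancing time (a new reading comes with each control period).
- vision.read_camera(name): name is "scene" or "side" or "wrist"; returns a dict with "pixels" (480x640x3 uint8, red, green, blue), "intrinsics" (3x3 intrinsics, pixels), "R" (3x3) and "t" (3): a world point X has camera coordinates R X + t; the wrist camera has in their place "tool_from_camera" (4x4, takes a point from camera to tool coordinates, whose origin is the TCP and whose axes are the tool frame's). Camera axes: x right, y down, z forward; pixel columns grow to the right and rows downward; lengths in mm; the calibration is good to about 2 mm. The wrist camera is an equidistant fisheye: a pixel r from the principal point sees the ray r / f radians off the axis. A picture is of the moment at which its call begins: read the wrist's pose just before it. There is no depth.
- job.job_done(): hands the job in, once; it reports no verdict.
Trained networks look in a picture, given as the dict that the camera call returned (one of the last four; its "shot" number tells which), for a name from the list of things; names that differ only in an ending like _2 or _b are one class to them, and where a whole thing is asked for, a point or a joint stands for the part that bears it (a point fixed in the world has none). Each returns a list of dicts, best first, with "confidence" (0 to 1); they miss things now and then, are a little off and sometimes report something else, mostly with a low value. They report only what shows in the picture. A call takes as long as a camera call. They do not tell look-alikes from the thing itself.
- vision.find_in(picture, query): "at" ([x, y, z] in mm, in the coordinates of the camera as it stood for that picture, good to about 4 mm: the middle of the surface that is visible of it).
- vision.regions_of(picture, query): "pixels" (480x640 bool, what is visible of it).
The state is a dict: "t": time; "joints": joint angles; "qvel": joint speeds; "tau": joint torques, N m; "eef_pos": TCP position; "tcp_rot": TCP orientation; "ft_force": force on the tool from outside, world axes, zero at the start; "moment": the same for the moment, N m; "opening": opening from 0.0 (shut) to 1.0 (fully open).
Only numpy, scipy, OpenCV 4.12 (cv2) and the standard library are available. Lean on these libraries where they do the work, as an engineer would, in place of code of your own. Each camera call takes 0.05 s, during which the arm holds its last target.

### The job

Get the trolley ready for its timed run: lower the large ring weight, then the small one on top of it, down the trolley's post until each sits fully home (set them down, do not let them drop). Then slide the trolley against the launcher's spring plunger until you feel the click stop's ball drop into the notch, and finish while holding it there, at the notch, ready to be let go on the starting signal. Leave everything else on the bench undisturbed.

Things in the scene. Friction and masses are not known exactly. Their poses are not given: they have to be found in the camera images.
- track: aluminium dynamics track, 76 mm wide, 760 mm long, fixed on the bench across the robot's front, top 45 mm above the bench. y runs along it (towards the launcher, roughly to the robot's left), z up, origin on the bench under its centre line. A black light gate, 107 mm high, straddles it 375 mm to the right of the origin.
- trolley: grey trolley that only slides along the track; deck 170 mm long (along the track), 70 mm wide, 75 mm above the bench. Origin on the track's top surface under the trolley's middle, axes as the track's. A friction pad (about 1 N) keeps it where it is left. It carries a steel post, an upright end plate and, on its far side, a notched steel bar.
- trolley_post (a point): foot of the trolley's steel post: on the post's axis at deck height (75 mm above the bench), 30 mm from the trolley's middle towards the launcher. The post is 10 mm in diameter, 45 mm tall, its top 7 mm tapering to 4 mm. Axes as the track's.
- trolley_notch (a point): mouth of the V notch in the steel bar on the trolley's far side (the side away from the robot), 65 mm above the bench, 45 mm off the track's centre line. The V is 12 mm wide at the mouth and 6 mm deep. Axes as the track's.
- launcher: black block clamped over the track at a varying place, top 111 mm above the bench; origin on the bench under the track's centre line, axes as the track's. Its rubber-tipped spring plunger points at the trolley: they meet 25 mm before the click at 6 N, then 0.12 N more per mm (9 N at the click); its stop is 12 mm past the click. Let go at the click, the trolley is pushed back out of it.
- launcher_ball (a point): click stop: sprung 10 mm steel ball on the launcher's far-side arm (arm 80 to 54 mm above the bench), as high and as far from the centre line as the notch. The click is where trolley_notch is level with it along y. Going in, it rubs on the bar from 50 mm before (about 1 N); over the last 6 mm it drops in and the push falls by 2 to 4 N; past the click the push soon rises by 5 N and more.
- ring_large: large steel ring weight, 54 mm in diameter, 16 mm thick, with a 14 mm hole, 0.21 to 0.33 kg, lying flat on the bench beyond the track. Origin at the centre of its underside, z up.
- ring_small: small steel ring weight, 36 mm in diameter, 14 mm thick, with a 14 mm hole, 0.07 to 0.11 kg, lying flat on the bench beyond the track; which ring lies left and which right varies. Origin at the centre of its underside, z up.
- trolley_plate (a point): middle of the top edge of the trolley's upright aluminium end plate (the handhold), 120 mm above the bench, 79 mm from the trolley's middle on the end away from the launcher. The plate is 12 mm thick along the track, 50 mm wide across it, 45 mm tall above the deck, its outer face flush with the trolley's end; 76 mm of clear deck between it and the large ring when loaded. Axes as the track's.
- tumbler: not part of the job, leave it alone: empty glass tumbler, 70 mm across the rim, 88 mm tall; origin under its centre, z up.
- egg_tumbler: not part of the job, leave it alone: glass tumbler with a brown egg in it, 70 mm across the rim, 88 mm tall; origin under its centre, z up.
- salt: not part of the job, leave it alone: glass salt shaker with a steel cap, 36 mm across, 75 mm tall, standing between the two ring weights; origin under its centre, z up.
- bottle: not part of the job, leave it alone: green glass bottle 72 mm across with a white funnel in its neck, 271 mm tall in all, left of the track; origin under its centre, z up.
- carafe: not part of the job, leave it alone: glass carafe, 104 mm across, 185 mm tall, left of the track; origin under its centre, z up.
- splint: not part of the job, leave it alone: wooden splint, 130 x 6 x 5 mm, lying flat; origin under its centre, y along it.
- jar_lid: not part of the job, leave it alone: green jar lid, 66 mm across, 12 mm thick, lying flat; origin under its centre, z up.
Things that resemble listed ones, but are neither listed nor needed, are in the scene too. What is shaped like the ring_small but orange is not meant. Leave any black or turquoise look-alike of the ring_large alone.

How it is judged (in metres and radians):
On the way, in this order (a step that is already met when the one before it is completed fails the run):
1. the large ring sits fully home on the trolley's deck, round the post, let go (horizontal distance between ring_large and trolley_post below 0.004 m and z of ring_large in the frame of trolley_post between -0.002 and 0.002 m and angle between ring_large's own z axis and vertical below 0.06 rad and contact force between the fingers and ring_large below 0.2 N), for 0.2 s.
2. the small ring sits fully home on top of the large one, round the post, let go (horizontal distance between each of ring_large, ring_small and trolley_post below 0.004 m and z of ring_large in the frame of trolley_post between -0.002 and 0.002 m and angle between each of ring_large, ring_small's own z axis and vertical below 0.06 rad and z of ring_small in the frame of trolley_post between 0.014 and 0.018 m and contact force between the fingers and ring_small below 0.2 N), for 0.2 s.
3. the trolley, with both rings on, is held by the fingers at the click stop's notch (horizontal distance between each of ring_large, ring_small and trolley_post below 0.004 m and z of ring_large in the frame of trolley_post between -0.002 and 0.002 m and angle between each of ring_large, ring_small's own z axis and vertical below 0.06 rad and z of ring_small in the frame of trolley_post between 0.014 and 0.018 m and y of trolley_notch in the frame of launcher_ball between -0.0025 and 0.0025 m and linear speed of trolley below 0.01 m/s and contact force between the fingers and trolley above 1.5 N), for 0.5 s.
At the end, for the whole second after the job is handed in: Large ring flat on the deck, small ring flat on it, both within 4 mm of the post's axis, 2 mm of full depth and 0.06 rad of level; the notch within 2.5 mm of the ball along the track, the trolley at rest (under 10 mm/s), the fingers still holding it with over 1.5 N (all of step 3); the arm keeps its last pose, push and grip.
It fails at once if a ring is let drop down the post (falls unheld faster than 0.5 m/s) ((horizontal distance between ring_large and trolley_post below 0.012 m and contact force between the fingers and ring_large below 0.05 N and linear speed of ring_large above 0.5 m/s) or (horizontal distance between ring_small and trolley_post below 0.012 m and contact force between the fingers and ring_small below 0.05 N and linear speed of ring_small above 0.5 m/s)).
It fails at once if a bystander is shifted by more than 30 mm or tipped (distance of any of tumbler, egg_tumbler, salt, bottle, carafe, splint, jar_lid from where it was at the start of the episode above 0.03 m or angle between any of tumbler, egg_tumbler, salt, bottle, carafe, splint, jar_lid's own z axis and vertical above 0.35 rad).
It also fails if it takes over 72 s, if anything falls off the work surface, if the arm or the gripper's body presses on something with over 40 N, if the wrist force passes 120 N, or if a joint passes its speed limit or range.

## Working session

There is one attempt and no reset: what is moved stays moved. The work goes in short steps, Python scripts to look and compute and a shell command to move; the robot and the scene stay as the last step left them, time stands still between calls to the robot, and variables do not carry over. Pictures are saved under pics/ and viewed, and the job is handed in when it is done.

```bash
ls; mkdir -p pics
cat > h.py <<'E'
import numpy as np, cv2
from cell import env, vision, job
def save(p,n,crop=None,scale=1):
    im=p["pixels"][:,:,::-1].copy()
    if crop: im=im[crop[1]:crop[3],crop[0]:crop[2]]
    if scale!=1: im=cv2.resize(im,None,fx=scale,fy=scale,interpolation=cv2.INTER_CUBIC)
    cv2.imwrite("pics/"+n+".png",im)
def toworld(p,a): return p["R"].T@(np.array(a)-p["t"])
E
python3 - <<'E'
from h import *
print(env.state())
for c in ["scene","side","wrist"]:
    p=vision.read_camera(c); save(p,c+"0")
    print(c,{k:v for k,v in p.items() if k!="pixels"})
    if c!="wrist":
        for q in ["track","trolley","trolley_post","trolley_notch","launcher","launcher_ball","ring_large","ring_small","trolley_plate","salt","tumbler","egg_tumbler","bottle","carafe","splint","jar_lid"]:
            r=vision.find_in(p,q)
            print(q,[(np.round(toworld(p,d["at"]),1).tolist(),round(d["confidence"],2)) for d in r[:4]])
E
```

```text
pics
{'t': 0.0, 'joints': array([ 1.01639178e+00,  4.91550256e-01,  1.55944213e+00, -2.98796127e-05,
        1.09167570e+00, -1.05589398e-01]), 'qvel': array([ 1.67111903e-03,  1.37430357e-04, -5.69646544e-04,  7.21113451e-06,
       -1.14295629e-03,  3.60742457e-04]), 'tau': array([-3.89075558e-04, -6.12653446e+01, -2.58172649e+01,  6.91817561e-02,
        4.83672868e-02, -1.88131025e-04]), 'eef_pos': array([271.04226763, 562.91002978, 214.07004452]), 'tcp_rot': array([-3.14150566e+00,  1.07223236e-03,  1.12199502e+00]), 'ft_force': array([1.36542978, 0.7095406 , 0.08906267]), 'moment': array([-0.02902302, -0.02455604, -0.01867129]), 'opening': 0.9996757300928394}
scene {'intrinsics': array([[464.55838952,   0.        , 326.53746674],
       [  0.        , 464.55838952, 246.33806969],
       [  0.        ,   0.        ,   1.        ]]), 'R': array([[ 0.44648118,  0.89456718,  0.02010284],
       [ 0.64881993, -0.30819329, -0.69573673],
       [-0.61618768,  0.32367647, -0.71801552]]), 't': array([-340.50465461, -316.87515964, 1452.49911588]), 'shot': 1}
track [([465.3, -210.8, 44.8]
[... 2048 characters left out ...]
 [([667.8, 392.3, 160.6], 0.6)]
carafe [([527.3, 522.4, 115.3], 0.92)]
splint []
jar_lid [([763.8, -193.8, 17.1], 0.81), ([653.9, -145.7, 15.8], 0.47)]
wrist {'intrinsics': array([[371.64829954,   0.        , 319.67598581],
       [  0.        , 371.64829954, 242.86044293],
       [  0.        ,   0.        ,   1.        ]]), 'tool_from_camera': array([[ 9.99999567e-01,  1.81661085e-04, -9.12464035e-04,
         5.47087577e-01],
       [ 3.96518399e-05,  9.71539385e-01,  2.36878073e-01,
        -6.53376546e+01],
       [ 9.29526275e-04, -2.36878006e-01,  9.71538958e-01,
        -1.71308151e+02],
       [ 0.00000000e+00,  0.00000000e+00,  0.00000000e+00,
         1.00000000e+00]]), 'shot': 3}
```

View pics/scene0.png

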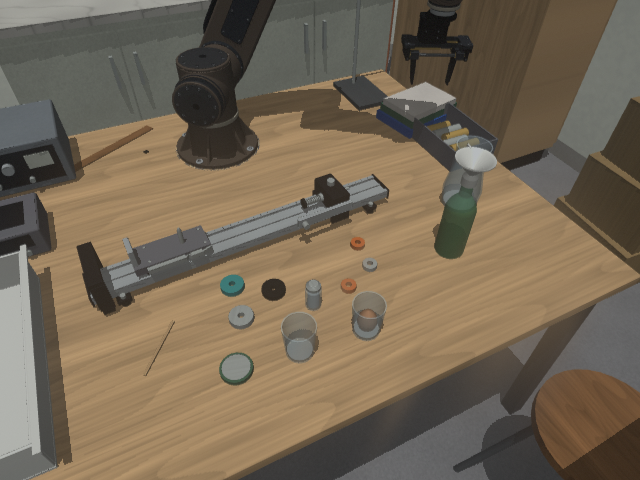

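View pics/side0.png

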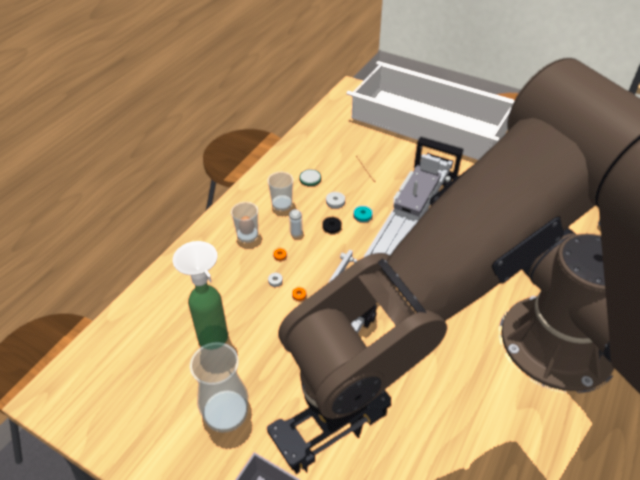

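View pics/wrist0.png

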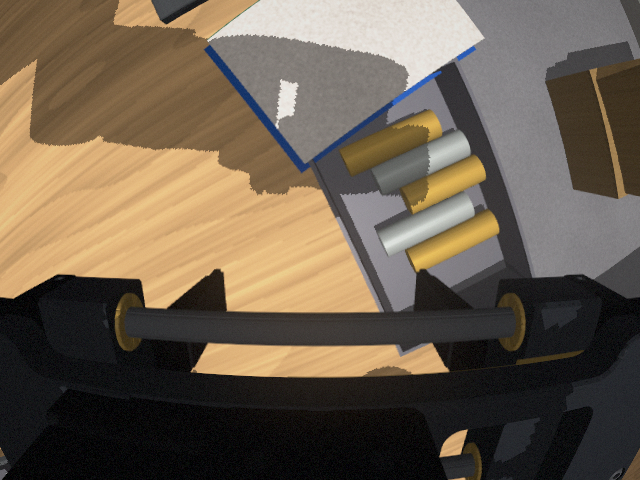

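```bash
cat >> h.py <<'E'
from scipy.spatial.transform import Rotation as Ro
def pose():
    s=env.state(); return np.array(s["eef_pos"]),Ro.from_euler("xyz",s["tcp_rot"]).as_matrix(),s
def go(x,y,z,yaw=None):
    p,R,s=pose(); d=R.T@(np.array([x,y,z])-p)
    t=0
    if yaw is not None:
        cur=s["tcp_rot"][2]; dy=(yaw-cur+np.pi)%(2*np.pi)-np.pi
        t=-np.degrees(dy)   # tool z is down
    print("now",np.round(p,1),"rot",np.round(s["tcp_rot"],4),"t",round(s["t"],2),"SHIFT",np.round(d,1),"turn",round(t,2),"dist",round(np.linalg.norm(d),0))
def wray(p,T,u,v):
    K=p["intrinsics"]; dx=(u-K[0,2]);dy=(v-K[1,2]); r=np.hypot(dx,dy); th=r/K[0,0]
    d=np.array([np.sin(th)*dx/max(r,1e-9),np.sin(th)*dy/max(r,1e-9),np.cos(th)])
    P,R=T; M=p["tool_from_camera"]
    return P+R@M[:3,3], R@M[:3,:3]@d
def sray(p,u,v):
    K=p["intrinsics"]; d=np.array([(u-K[0,2])/K[0,0],(v-K[1,2])/K[1,1],1.])
    return -p["R"].T@p["t"], p["R"].T@d
def atz(ray,z):
    o,d=ray; return o+d*(z-o[2])/d[2]
def wproj(p,T,X):
    P,R=T; M=p["tool_from_camera"]; X=R.T@(np.array(X)-P); c=M[:3,:3].T@(X-M[:3,3])
    r=np.hypot(c[0],c[1]); th=np.arctan2(r,c[2]); K=p["intrinsics"]
    return K[0,2]+K[0,0]*th*c[0]/r, K[1,2]+K[0,0]*th*c[1]/r
def inter(rays):
    A=np.zeros((3,3));b=np.zeros(3)
    for o,d in rays:
        d=d/np.linalg.norm(d);Q=np.eye(3)-np.outer(d,d);A+=Q;b+=Q@o
    X=np.linalg.solve(A,b)
    return X,[np.linalg.norm((np.eye(3)-np.outer(d,d)/(d@d))@(X-o)) for o,d in rays]
def wat(p,T,a):
    M=p["tool_from_camera"]; return T[0]+T[1]@(M[:3,:3]@np.array(a)+M[:3,3])
E
python3 -c "
from h import *
go(560,-60,330,1.57)
p=vision.read_camera('scene'); save(p,'s1',(60,150,420,330),2.2)"
```

```text
now [271.2 563.1 214.6] rot [ 3.1416 -0.      1.122 ] t 1.75 SHIFT [-436.1  530.6 -115.4] turn -25.67 dist 696.0
```

View pics/s1.png

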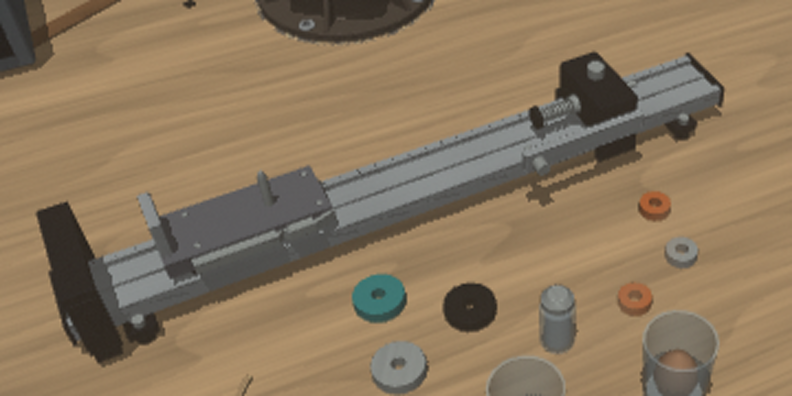

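The scene shows the steel rings at about (241,316) large and (370,264) small. The trolley post is at (180,234), the plate at (128,252), and the launcher at (330,195). I'll move over for a wrist look.

```bash
python3 -m pendant '[[-20,20,-50,0],[-55,65,-90,-5],[-95,112,-115,-10],[-140,165,-115,-15],[-185,220,-115,-20],[-235,280,-115,-25.7],[-275,330,-115,-25.7],[-315,380,-115,-25.7]]' 0
python3 -c "
from h import *
go(560,-60,330,1.57)"
```

```text
t: 2.8
eef_pos: [458.2, 152.7, 329.9]
tcp_rot: [3.141, -0.0, 1.571]
ft_force: [0.6, 0.8, -0.4]
opening: 0.999
now [458.2 152.7 329.9] rot [ 3.1408e+00 -3.0000e-04  1.5707e+00] t 2.8 SHIFT [-212.7  101.8   -0. ] turn 0.04 dist 236.0
```

```bash
python3 -m pendant '[[-52,25,0,0],[-105,50,0,0],[-158,75,0,0],[-200,100,0,0],[-210,100,0,0],[-210,100,0,0]]'
cat > look.py <<'E'
from h import *
import sys
n=sys.argv[1]
P,R,s=pose(); p=vision.read_camera("wrist"); save(p,n); T=(P,R)
np.savez("pics/"+n,P=P,R=R)
print(np.round(P,1),np.round(s["tcp_rot"],4),s["t"])
for q in sys.argv[2:]:
    r=vision.find_in(p,q)
    for d in r[:5]: print(q,np.round(wat(p,T,d["at"]),1),round(d["confidence"],2),"px",np.round(wproj(p,T,wat(p,T,d["at"])),0))
E
python3 look.py w1 ring_large ring_small trolley launcher trolley_post trolley_plate trolley_notch launcher_ball salt
```

```text
t: 3.55
eef_pos: [557.8, -57.3, 329.8]
tcp_rot: [3.141, -0.001, 1.57]
ft_force: [-0.0, 0.3, 0.1]
opening: 1.0
[557.8 -57.3 329.8] [ 3.1414e+00 -6.0000e-04  1.5697e+00] 3.55
ring_large [ 655.  -150.3   16.6] 0.9 px [253. 274.]
ring_large [ 562.5 -137.    17.7] 0.81 px [260. 208.]
ring_large [617.8 -60.6  17.4] 0.56 px [317. 248.]
ring_small [645.2 169.4  17.9] 0.88 px [476. 266.]
ring_small [571.7 175.3  16. ] 0.83 px [484. 216.]
ring_small [673.9   2.7  54.6] 0.62 px [366. 297.]
ring_small [543.3 471.2  22.1] 0.49 px [630. 205.]
trolley [ 463.  -241.2   76.4] 0.82 px [166. 135.]
trolley [447.9 154.8  80.1] 0.75 px [495. 124.]
launcher [445.2 153.6  88.6] 0.92 px [498. 121.]
launcher [647.3 364.8  83.9] 0.36 px [602. 277.]
trolley_post [ 460.8 -238.7   72.4] 0.66 px [169. 133.]
trolley_plate [ 458.8 -236.5   78.1] 0.84 px [169. 131.]
trolley_plate [448.2 152.2  82.2] 0.61 px [494. 124.]
trolley_notch [ 635.2 -313.4    8.9] 0.71 px [147. 258.]
trolley_notch [ 456.7 -237.2   77.4] 0.67 px [168. 129.]
launcher_ball [448.2 152.7  82.4] 0.69 px [495. 124.]
launcher_ball [772.6  68.   52.6] 0.24 px [408. 359.]
launcher_ball [546.3 468.   22.1] 0.15 px [628. 207.]
salt [675.9   5.2  55.6] 0.81 px [368. 299.]
```

View pics/w1.png

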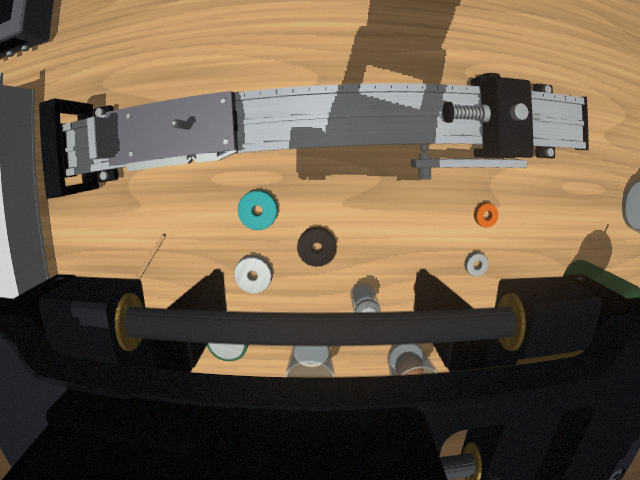

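The wrist view shows the steel large ring at (253,275), the steel small ring at (476,265), the post near (178,122), the plate at (107,130) and the launcher at (505,117). I'll zoom in to measure.

```bash
python3 -c "
import cv2
im=cv2.imread('pics/w1.png')
a=cv2.resize(im[70:210,40:300],None,fx=3,fy=3,interpolation=cv2.INTER_CUBIC);cv2.imwrite('pics/w1a.png',a)
a=cv2.resize(im[60:190,400:600],None,fx=4,fy=4,interpolation=cv2.INTER_CUBIC);cv2.imwrite('pics/w1b.png',a)"
```

```text
(no output)
```

View pics/w1a.png

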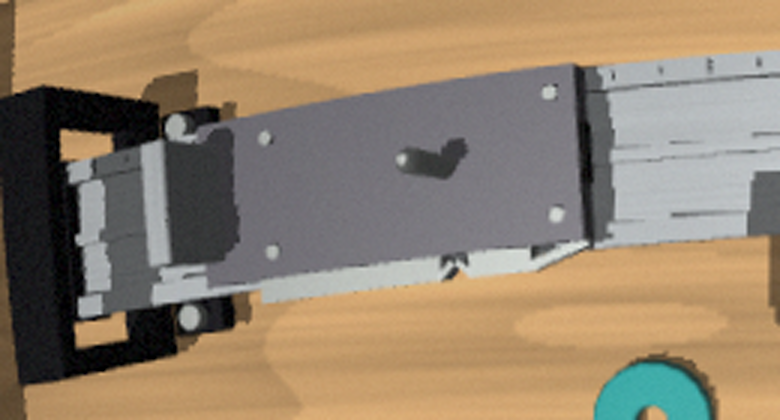

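View pics/w1b.png

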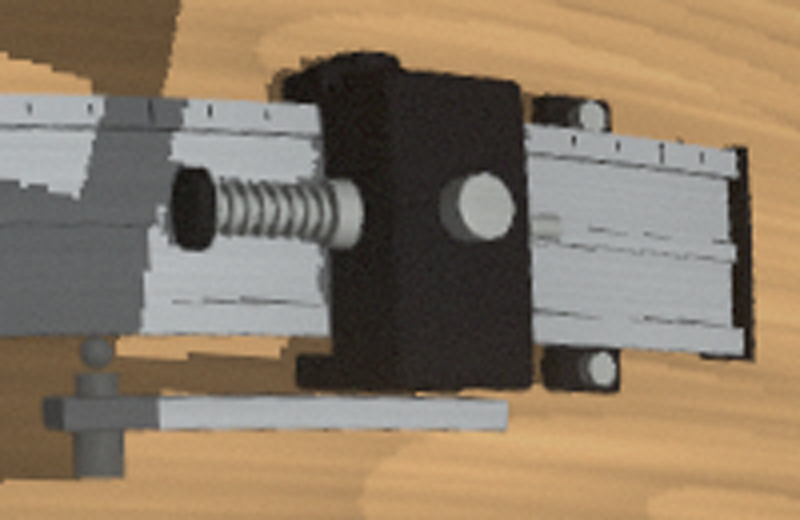

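Run:
```python
from h import *
p=vision.read_camera("wrist"); f=np.load("pics/w1.npz"); T=(f["P"],f["R"])
def A(x,y,z,n): print(n,np.round(atz(wray(p,T,40+x/3,70+y/3),z),1))
def B(x,y,z,n): print(n,np.round(atz(wray(p,T,400+x/4,60+y/4),z),1))
A(402,160,120,"post top");A(455,262,65,"notch");A(578,67,75,"deck R near");A(590,243,75,"deck R far")
A(262,300,65,"bar left");A(585,242,65,"bar right")
A(265,137,75,"screw");A(272,252,75,"screw");A(549,92,75,"screw");A(557,214,75,"screw")
A(143,143,120,"plate nr");A(158,265,120,"plate fr")
A(165,143,120,"plate nr in");A(172,262,120,"plate fr in")
A(612,67,45,"track near");A(612,245,45,"track far");
B(10,95,45,"track near");B(740,150,45,"track near end");B(745,353,45,"track far end");B(10,332,45,"track far")
B(95,352,65,"ball"); B(173,210,85,"plunger tip"); B(480,207,111,"launcher knob");B(110,400,80,'arm');B(500,415,80,'arm')
A(15,92,107,"gate near l");A(155,103,107,"gate near r"); A(62,382,107,'gate far');A(45,90,107,'gate near top');A(55,250,107,'gate')
```

```text
post top [ 454.2 -212.3  120. ]
notch [ 492.1 -212.1   65. ]
deck R near [ 417.8 -157.4   75. ]
deck R far [ 487.2 -153.    75. ]
bar left [ 502.5 -303.5   65. ]
bar right [ 486.6 -157.3   65. ]
screw [ 433.9 -294.2   75. ]
screw [ 482.6 -291.8   75. ]
screw [ 427.1 -168.9   75. ]
screw [ 475.3 -166.    75. ]
plate nr [ 435.4 -326.7  120. ]
plate fr [ 484.2 -320.6  120. ]
plate nr in [ 436.8 -315.7  120. ]
plate fr in [ 483.6 -313.6  120. ]
track near [ 413.4 -150.1   45. ]
track far [ 488.  -150.5   45. ]
track near [402.1  44.8  45. ]
track near end [385.4 330.7  45. ]
track far end [461.3 333.8  45. ]
track far [477.1  44.8  45. ]
ball [482.6  66.7  65. ]
plunger tip [440.4  84.3  85. ]
launcher knob [433.4 172.1 111. ]
arm [496.7  67.3  80. ]
arm [493.6 199.6  80. ]
gate near l [ 400.5 -409.4  107. ]
gate near r [ 417.8 -329.8  107. ]
gate far [ 528.5 -387.1  107. ]
gate near top [ 402.7 -391.   107. ]
gate [ 472.2 -386.1  107. ]
```

```bash
python3 -c "
from h import *
go(610,-149,160,1.627)"
```

```text
now [558.2 -57.1 330. ] rot [ 3.1406e+00 -2.0000e-04  1.5710e+00] t 4.1 SHIFT [-92.   51.6 170.1] turn -3.21 dist 200.0
```

```bash
python3 -m pendant '[[-25,14,50,-1],[-50,28,95,-2],[-75,42,140,-3.2],[-92,52,170,-3.2],[-92,52,170,-3.2],[-92,52,170,-3.2]]' 0
python3 look.py w2 ring_large
```

```text
t: 4.85
eef_pos: [610.5, -148.6, 161.1]
tcp_rot: [3.14, 0.0, 1.627]
ft_force: [-0.5, -0.3, 0.9]
opening: 1.001
[ 610.5 -148.6  161.1] [3.1398e+00 1.0000e-04 1.6270e+00] 4.85
ring_large [ 654.5 -147.8   16.5] 0.77 px [318. 277.]
ring_large [ 569.8 -138.8   19.6] 0.77 px [334. 184.]
ring_large [612.5 -64.1  17.6] 0.57 px [415. 237.]
```

View pics/w2.png

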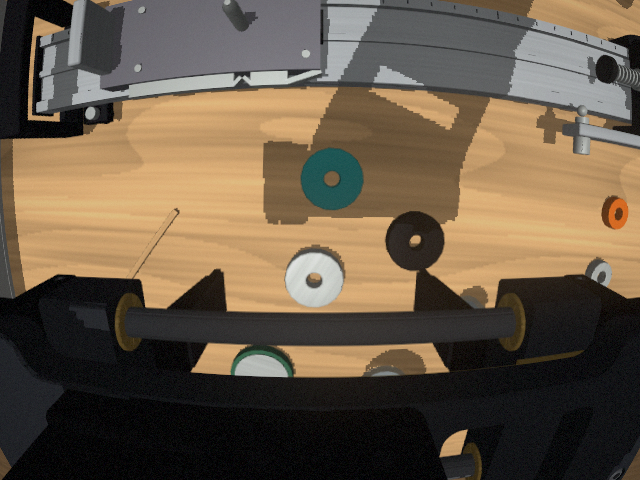

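The ring is at (315,278), with its hole near (314,280).

Run:
```python
from h import *
p=vision.read_camera("wrist")
rs=[]
for n,(u,v) in {"w1":(253,275),"w2":(315,278)}.items():
    f=np.load(f"pics/{n}.npz");T=(f["P"],f["R"])
    im=cv2.imread(f"pics/{n}.png"); g=im.min(axis=2)
    x0,y0=u-45,v-45
    m=(g[y0:y0+90,x0:x0+90]>140).astype(np.uint8)
    k,l,st,c=cv2.connectedComponentsWithStats(m); i=l[45-12,45] or 1+np.argmax(st[1:,4])
    cs,_=cv2.findContours((l==i).astype(np.uint8),cv2.RETR_CCOMP,cv2.CHAIN_APPROX_NONE)
    cs=sorted(cs,key=len)[::-1]
    for q in cs[:2]:
        if len(q)>5:
            e=cv2.fitEllipse(q); U=(e[0][0]+x0,e[0][1]+y0); print(n,len(q),np.round(U,1),np.round(e[1],1),np.round(atz(wray(p,T,*U),16),1))
            if q is cs[0]: rs.append(wray(p,T,*U))
print(inter(rs))
```

```text
w1 102 [252.  275.3] [34.  36.7] [ 657.1 -151.7   16. ]
w1 31 [252.  275.5] [10.7 11.9] [ 657.3 -151.8   16. ]
w2 161 [313.6 279.6] [53.9 57.1] [ 656.9 -151.7   16. ]
w2 47 [313.6 280.1] [16.2 17.3] [ 657.4 -151.7   16. ]
(array([ 657.08035449, -151.72108084,   15.75144964]), [np.float64(0.06778918548099269), np.float64(0.06778918548117967)])
```

```bash
python3 -c "
from h import *
go(657.1,-151.7,4,1.627)"
```

```text
now [ 610.6 -148.5  161.7] rot [3.1386e+00 6.0000e-04 1.6275e+00] t 5.0 SHIFT [ -5.7  45.7 157.8] turn 0.03 dist 164.0
```

```bash
python3 -m pendant '[[-5.8,46,40,0],[-5.8,46,90,0],[-5.8,46,120,0],[-5.8,46,120,0],[-5.8,46,120,0]]' 0
python3 -c "
from h import *
go(657.1,-151.7,4,1.627)"; python3 look.py w3
```

```text
t: 5.62
eef_pos: [658.1, -151.7, 43.9]
tcp_rot: [3.136, 0.002, 1.628]
ft_force: [0.1, -0.2, -0.8]
opening: 1.003
now [ 658.1 -151.7   43.9] rot [3.1362e+00 1.6000e-03 1.6278e+00] t 5.62 SHIFT [ 0.2 -1.2 39.9] turn 0.05 dist 40.0
[ 658.1 -151.7   43.9] [3.1362e+00 1.6000e-03 1.6278e+00] 5.625
```

View pics/w3.png

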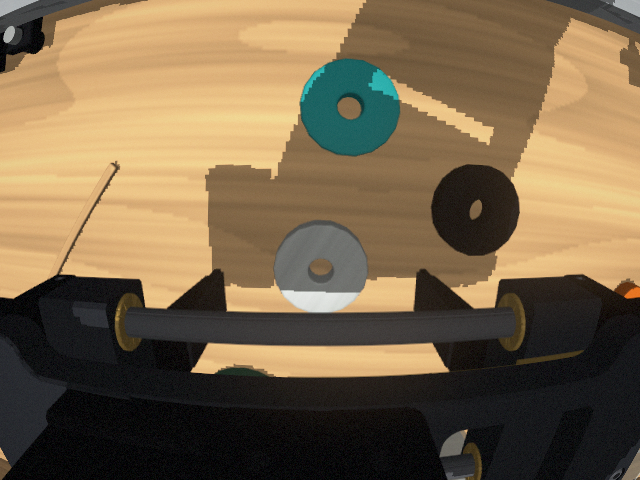

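The large ring is centred between the fingers (320,265). Descending.

```bash
python3 -m pendant '[[0.2,-1,20,0],[0.2,-1,35,0],[0.2,-1,39.5,0],[0.2,-1,39.5,0],[0.2,-1,39.5,0]]' 0
python3 -m pendant '[[0,0,0,0],[0,0,0,0],[0,0,0,0],[0,0,0,0]]' 1
python3 -c "
from h import *
go(657.1,-151.7,4,1.627);print(env.state()['opening'])"
```

```text
t: 6.3
eef_pos: [657.6, -151.8, 4.9]
tcp_rot: [3.135, 0.002, 1.628]
ft_force: [0.8, -0.0, -0.7]
opening: 1.003
t: 6.8
eef_pos: [657.6, -151.8, 4.9]
tcp_rot: [3.135, 0.002, 1.628]
ft_force: [-0.3, -0.7, -0.6]
opening: 0.639
now [ 657.6 -151.8    4.9] rot [3.1353e+00 1.9000e-03 1.6278e+00] t 6.8 SHIFT [ 0.1 -0.5  0.9] turn 0.04 dist 1.0
0.6392504620882657
```

```bash
python3 -m pendant '[[0,0,0,0],[0,0,0,0],[0,0,0,0]]' 1
python3 -m pendant '[[0,0,-25,0],[0,0,-75,0],[0,0,-130,0],[-30,-30,-185,0],[-55,-80,-196,0],[-55,-110,-196,0],[-55,-110,-196,0],[-55,-110,-196,0]]' 1
python3 look.py w4 trolley_post
python3 -c "
from h import *
go(454.2,-212.3,150,1.627);print(env.state()['opening'],env.state()['ft_force'])"
```

```text
t: 7.18
eef_pos: [657.6, -151.8, 4.9]
tcp_rot: [3.135, 0.002, 1.628]
ft_force: [-0.5, 0.4, -1.0]
opening: 0.565
t: 8.18
eef_pos: [550.2, -212.6, 200.2]
tcp_rot: [3.135, 0.002, 1.628]
ft_force: [0.2, 0.6, -3.0]
opening: 0.566
[ 550.2 -212.6  200.2] [3.1350e+00 1.9000e-03 1.6277e+00] 8.175
trolley_post [ 462.9 -244.2   77. ] 0.78 px [286. 123.]
now [ 550.4 -212.4  199.9] rot [3.1356e+00 1.7000e-03 1.6284e+00] t 8.28 SHIFT [  5.7 -96.3  49.3] turn 0.08 dist 108.0
0.5660654014037113 [ 0.50864474  0.36151529 -3.52396684]
```

View pics/w4.png

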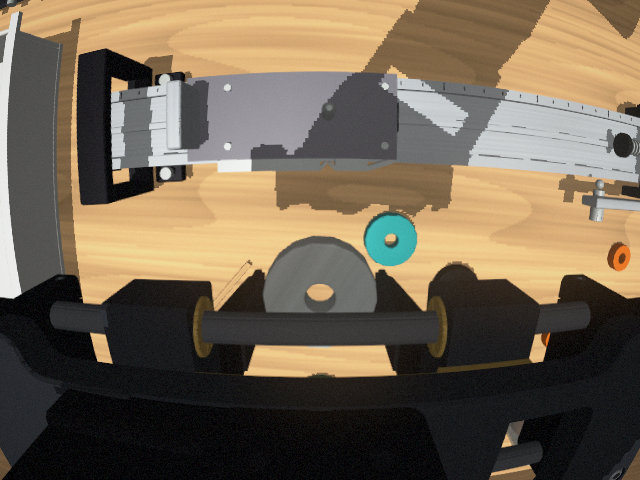

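The ring is held, with its hole at (320,292), and the post is near (328,105). Zooming in on the post.

```bash
python3 -c "
import cv2
im=cv2.imread('pics/w4.png')
a=cv2.resize(im[70:150,280:400],None,fx=6,fy=6,interpolation=cv2.INTER_CUBIC);a=cv2.convertScaleAbs(a,alpha=1.8);cv2.imwrite('pics/w4a.png',a)
im=cv2.imread('pics/w2.png')
a=cv2.resize(im[0:100,60:340],None,fx=2.8,fy=2.8,interpolation=cv2.INTER_CUBIC);cv2.imwrite('pics/w2a.png',a)"
```

```text
(no output)
```

View pics/w4a.png

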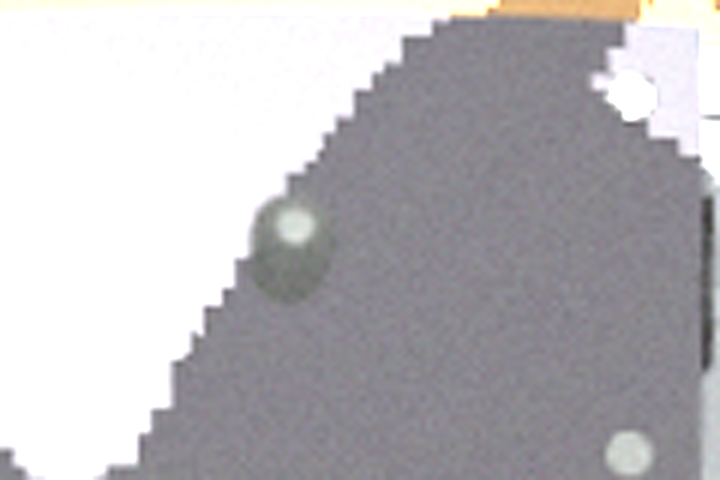

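View pics/w2a.png

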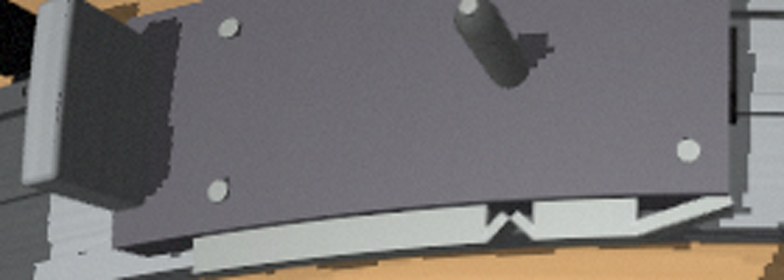

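Run:
```python
from h import *
p=vision.read_camera("wrist")
def L(n): f=np.load(f"pics/{n}.npz"); return (f["P"],f["R"])
r={n:wray(p,L(n),*uv) for n,uv in {"w1":(173.7,123),"w2":(226.8,1.8),"w4":(328.8,107.1)}.items()}
print(inter(list(r.values())))
print(inter([r["w1"],r["w4"]]))
for n in r: print(n,np.round(atz(r[n],120),1))
# hole centre in tool frame from w4
im=cv2.imread("pics/w4.png"); T=L("w4")
o,d=wray(p,T,320,291.5); P,R=T
o=R.T@(o-P); d=R.T@d; print("hole tool at -10.9:",o+d*(-10.9-o[2])/d[2])
print("notch w2",atz(wray(p,L("w2"),242,85.5),75), "post base z75 w2",atz(wray(p,L("w2"),60+512/2.8,80/2.8),75))
a=cv2.resize(im[260:320,280:360],None,fx=8,fy=8,interpolation=cv2.INTER_CUBIC);cv2.imwrite('pics/w4h.png',a)
```

```text
(array([ 453.72952753, -212.3732961 ,  120.98230892]), [np.float64(0.20494950020874705), np.float64(0.06290912034207832), np.float64(0.22396468351399862)])
(array([ 453.720302  , -212.33970186,  120.9950705 ]), [np.float64(0.21223493611250852), np.float64(0.2122349361125876)])
w1 [ 453.8 -212.7  120. ]
w2 [ 453.3 -212.7  120. ]
w4 [ 453.4 -212.3  120. ]
hole tool at -10.9: [  0.0694303   -3.03726168 -10.9       ]
notch w2 [ 499.00845398 -208.97726664   75.        ] post base z75 w2 [ 456.14146406 -211.59516737   75.        ]
```

View pics/w4h.png

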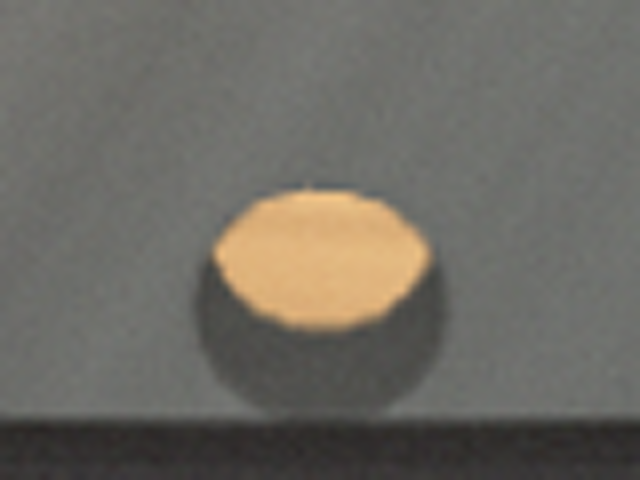

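```bash
python3 -m pendant '[[3,-40,0,0],[5.5,-80,20,0],[5.5,-95.6,45,0],[5.5,-95.9,59,0],[5.5,-95.9,60,0],[5.5,-95.9,60,0]]' 1
python3 -c "
from h import *
go(454,-212.3,80,1.627)"
python3 look.py w5
```

```text
t: 9.07
eef_pos: [455.7, -212.6, 139.6]
tcp_rot: [3.135, 0.002, 1.629]
ft_force: [0.1, 0.2, -2.5]
opening: 0.568
now [ 455.7 -212.6  139.6] rot [3.1350e+00 2.1000e-03 1.6292e+00] t 9.07 SHIFT [ 0.5 -2.1 59.6] turn 0.12 dist 60.0
[ 455.7 -212.6  139.6] [3.1350e+00 2.1000e-03 1.6292e+00] 9.075
```

View pics/w5.png

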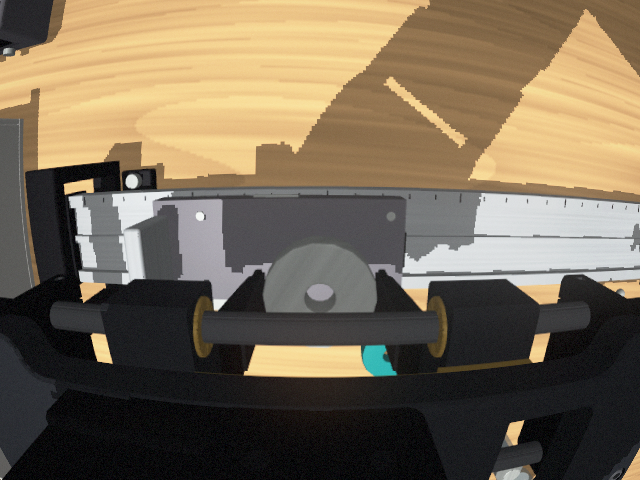

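```bash
python3 -m pendant '[[0.5,-1.8,5,0],[0.5,-1.8,8,0],[0.5,-1.8,8,0]]' 1
python3 -c "
from h import *
go(454,-212.3,80,1.627)"
python3 look.py w6; python3 -c "
import cv2
im=cv2.imread('pics/w6.png')
a=cv2.resize(im[260:320,270:370],None,fx=8,fy=8,interpolation=cv2.INTER_CUBIC);cv2.imwrite('pics/w6h.png',cv2.convertScaleAbs(a,alpha=1.6))"
```

```text
t: 9.5
eef_pos: [453.7, -212.2, 131.5]
tcp_rot: [3.135, 0.002, 1.629]
ft_force: [-0.1, 0.7, -3.2]
opening: 0.562
now [ 453.7 -212.2  131.5] rot [3.1351e+00 2.0000e-03 1.6291e+00] t 9.5 SHIFT [-0.  -0.1 51.5] turn 0.12 dist 52.0
[ 453.7 -212.2  131.5] [3.1351e+00 2.0000e-03 1.6291e+00] 9.5
```

View pics/w6h.png

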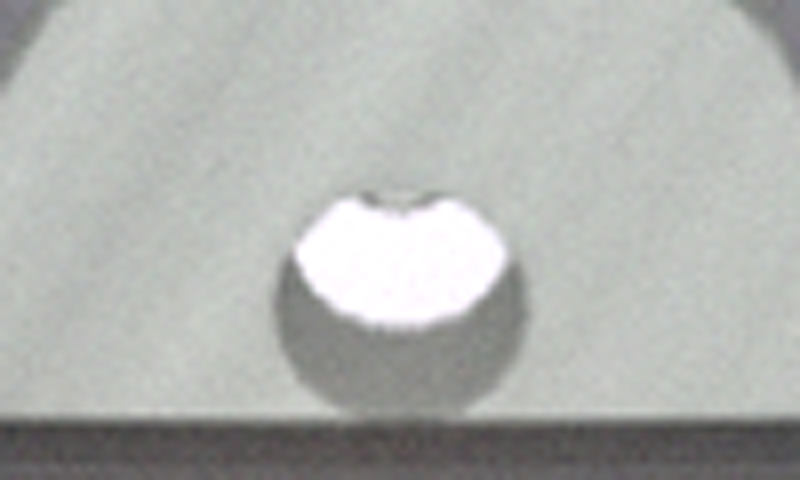

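```bash
python3 -c "
from h import *
p=vision.read_camera('wrist');f=np.load('pics/w6.npz');T=(f['P'],f['R'])
print(wproj(p,T,(453.7,-212.3,120)),wproj(p,T,(455.7,-212.3,120)),'seen tip far edge',270+402/8-.5,260+212/8-.5)"
```

```text
(np.float64(319.64765482958717), np.float64(281.1919259074634)) (np.float64(319.4251109933394), np.float64(284.77293265915796)) seen tip far edge 319.75 286.0
```

```bash
python3 -m pendant '[[0,0,6,0],[0,0,14,0],[0,0.1,22,0],[0,0.2,22,0]]' 1
python3 -c "
from h import *
go(454.1,-212.3,80,1.627)"
```

```text
t: 10.1
eef_pos: [453.9, -212.1, 108.9]
tcp_rot: [3.136, 0.001, 1.629]
ft_force: [0.2, -0.2, -3.3]
opening: 0.565
now [ 453.9 -212.1  108.9] rot [3.1360e+00 1.4000e-03 1.6291e+00] t 10.1 SHIFT [-0.2  0.  28.9] turn 0.12 dist 29.0
```

No lateral force; the ring is on the post. Continuing.

```bash
python3 -m pendant '[[-0.1,0,8,0],[-0.1,0,16,0],[-0.1,0,23,0],[-0.1,0,26,0],[-0.1,0,26,0]]' 1
python3 -c "
from h import *
go(454.1,-212.3,80,1.627)"
```

```text
t: 10.72
eef_pos: [454.0, -212.2, 82.7]
tcp_rot: [3.136, 0.001, 1.629]
ft_force: [-0.1, 0.0, -3.8]
opening: 0.564
now [ 454.  -212.2   82.7] rot [3.1363e+00 1.1000e-03 1.6290e+00] t 10.72 SHIFT [-0.1  0.1  2.7] turn 0.11 dist 3.0
```

```bash
python3 -m pendant '[[0,0,1.5,0],[0,0,2.5,0],[0,0,2.5,0]]' 1
python3 -m pendant '[[0,0,0.6,0],[0,0,0.6,0]]' 1
```

```text
t: 11.1
eef_pos: [454.0, -212.2, 80.3]
tcp_rot: [3.136, 0.001, 1.629]
ft_force: [0.8, 0.4, -2.7]
opening: 0.561
t: 11.35
eef_pos: [454.1, -212.3, 79.8]
tcp_rot: [3.136, 0.001, 1.629]
ft_force: [0.2, 0.7, -0.2]
opening: 0.563
```

```bash
python3 -m pendant '[[0,0,0.3,0],[0,0,0.3,0]]' 1
python3 -m pendant '[[0,0,0,0],[0,0,0,0],[0,0,0,0],[0,0,0,0]]' 0.1
python3 look.py w7
```

```text
t: 11.6
eef_pos: [454.1, -212.3, 79.8]
tcp_rot: [3.136, 0.002, 1.629]
ft_force: [-1.9, 0.7, 5.1]
opening: 0.561
t: 12.1
eef_pos: [454.1, -212.3, 79.7]
tcp_rot: [3.136, 0.002, 1.629]
ft_force: [0.5, 0.2, 0.3]
opening: 0.889
[ 454.1 -212.3   79.7] [3.1358e+00 1.5000e-03 1.6292e+00] 12.1
```

View pics/w7.png

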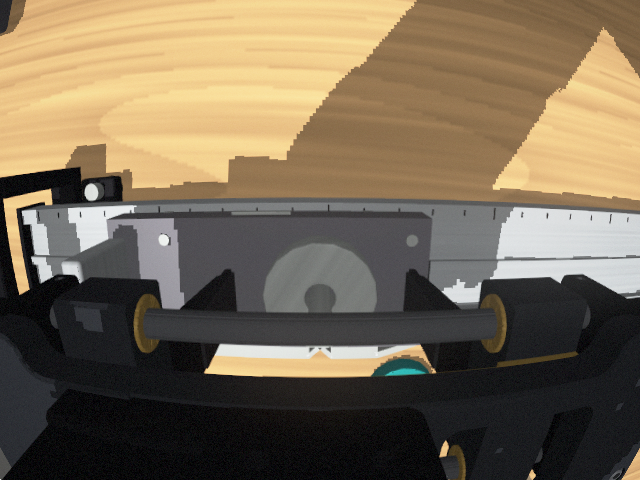

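The large ring is flat on the deck, released, with the post through it. Next is the small ring: straight up, then over.

```bash
python3 -m pendant '[[0,0,-30,0],[0,0,-80,0],[30,20,-115,0],[75,55,-120,0],[125,90,-120,0],[175,125,-120,0],[225,150,-120,0],[275,170,-120,0]]' 0
python3 -c "
from h import *
go(595,170,180,1.627)"
```

```text
t: 13.15
eef_pos: [607.7, 74.2, 200.1]
tcp_rot: [3.136, 0.002, 1.629]
ft_force: [0.7, -0.2, -1.0]
opening: 1.0
now [607.7  74.2 200.1] rot [3.1359e+00 1.6000e-03 1.6292e+00] t 13.15 SHIFT [96.4 -7.2 19.9] turn 0.13 dist 99.0
```

```bash
python3 -m pendant '[[45,-3,10,0],[90,-7,20,0],[96,-7,20,0],[96,-7,20,0],[96,-7,20,0]]' 0
python3 look.py w8 ring_small ring_large
```

```text
t: 13.78
eef_pos: [595.6, 168.4, 180.2]
tcp_rot: [3.135, 0.002, 1.628]
ft_force: [-0.3, -1.3, -0.2]
opening: 0.999
[595.6 168.4 180.2] [3.1354e+00 1.6000e-03 1.6281e+00] 13.775
ring_small [572.5 181.7  15.8] 0.98 px [336. 200.]
ring_small [642.6 170.4  15.8] 0.75 px [319. 273.]
ring_small [681.5  99.   13.9] 0.74 px [246. 305.]
ring_large [612.5 -59.7  18.2] 0.67 px [100. 230.]
ring_large [ 567.  -134.2   17.7] 0.55 px [ 47. 187.]
```

View pics/w8.png

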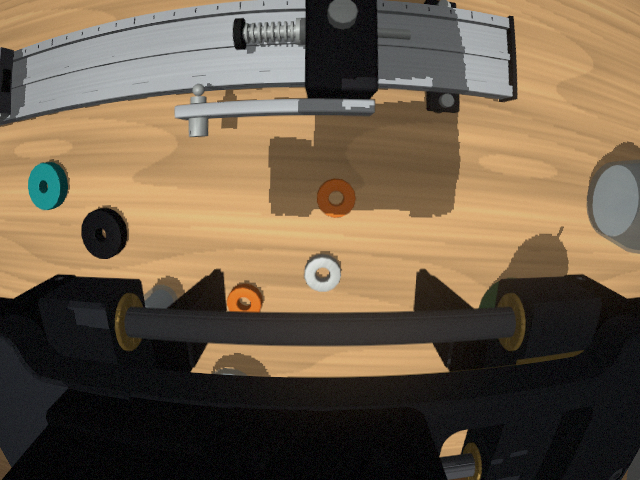

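The white-steel small ring is at (322,273), between two orange look-alikes. The ball is at (198,90).

Run:
```python
from h import *
p=vision.read_camera("wrist")
rs=[]
for n,(u,v) in {"w1":(476,265),"w8":(322,273)}.items():
    f=np.load(f"pics/{n}.npz");T=(f["P"],f["R"])
    im=cv2.imread(f"pics/{n}.png"); hsv=cv2.cvtColor(im,cv2.COLOR_BGR2HSV)
    x0,y0=u-30,v-30
    m=(hsv[y0:y0+60,x0:x0+60,1]<50).astype(np.uint8)
    m&=(hsv[y0:y0+60,x0:x0+60,2]>130)
    k,l,st,c=cv2.connectedComponentsWithStats(m); i=1+np.argmax(st[1:,4])
    cs,_=cv2.findContours((l==i).astype(np.uint8),cv2.RETR_CCOMP,cv2.CHAIN_APPROX_NONE)
    cs=sorted(cs,key=len)[::-1]
    for q in cs[:2]:
        if len(q)>5:
            e=cv2.fitEllipse(q); U=(e[0][0]+x0,e[0][1]+y0); print(n,len(q),np.round(U,1),np.round(e[1],1),np.round(atz(wray(p,T,*U),14),1))
            if q is cs[0]: rs.append(wray(p,T,*U))
print(inter(rs))
f=np.load("pics/w1.npz");T1=(f["P"],f["R"]);f=np.load("pics/w8.npz");T8=(f["P"],f["R"])
im=cv2.imread("pics/w8.png");a=cv2.resize(im[70:150,150:250],None,fx=8,fy=8,interpolation=cv2.INTER_CUBIC);cv2.imwrite('pics/w8b.png',a)
print("ball",inter([wray(p,T1,423.3,147.5),wray(p,T8,198,89.5)]))
go(645.5,168.5,45,1.627)
```

```text
w1 61 [477.1 264.7] [19.5 22.5] [644.2 172.3  14. ]
w1 28 [477.5 264.9] [ 9.2 11. ] [644.6 173.   14. ]
w8 96 [322.  274.2] [33.2 35.4] [644.4 173.   14. ]
w8 44 [322.2 274.4] [15.4 16.2] [644.6 173.2  14. ]
(array([644.80239509, 173.0549053 ,  12.52784094]), [np.float64(0.09404591876618601), np.float64(0.0940459187663463)])
ball (array([482.19316566,  65.87849854,  65.59167402]), [np.float64(0.13562631786227544), np.float64(0.13562631786212867)])
now [595.5 168.7 180.1] rot [3.1356e+00 1.5000e-03 1.6280e+00] t 13.97 SHIFT [ -2.9  49.1 135.4] turn 0.06 dist 144.0
```

View pics/w8b.png

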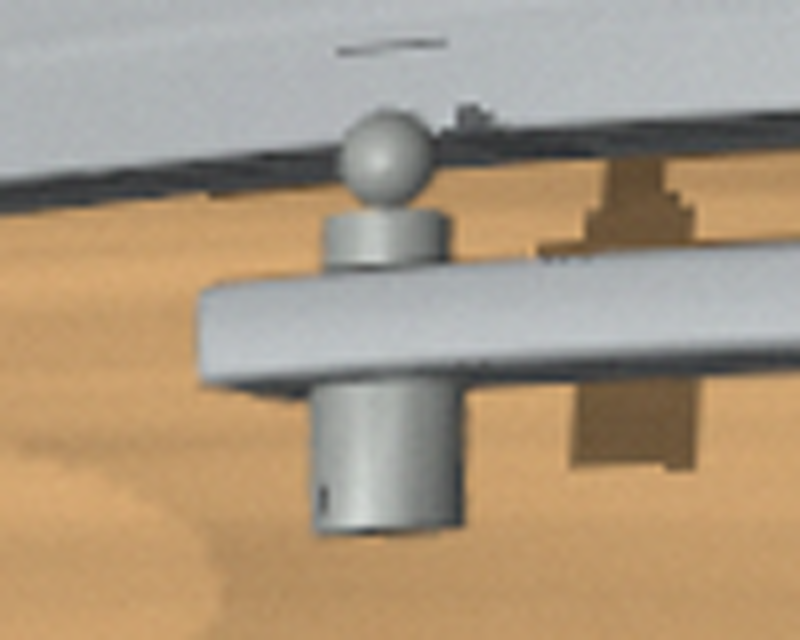

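```bash
python3 -c "
from h import *
go(645,173,4,1.627)"
python3 -m pendant '[[1.5,25,40,0],[1.5,48.7,90,0],[1.5,48.7,125,0],[1.5,48.7,140,0],[1.5,48.7,140,0],[1.5,48.7,140,0]]' 0.35
python3 -c "
from h import *
go(644.8,173,4,1.627);print(env.state()['opening'])"; python3 look.py w9
```

```text
now [595.5 168.7 180.1] rot [3.1356e+00 1.5000e-03 1.6280e+00] t 13.97 SHIFT [  1.7  48.6 176.4] turn 0.06 dist 183.0
t: 14.72
eef_pos: [645.6, 172.9, 42.1]
tcp_rot: [3.133, 0.001, 1.628]
ft_force: [-0.7, -0.4, 0.5]
opening: 0.653
now [645.6 172.9  42.1] rot [3.1333e+00 1.3000e-03 1.6280e+00] t 14.72 SHIFT [ 0.2 -1.1 38.1] turn 0.06 dist 38.0
0.6528790235843914
[645.6 172.9  42.1] [3.1333e+00 1.3000e-03 1.6280e+00] 14.725
```

View pics/w9.png

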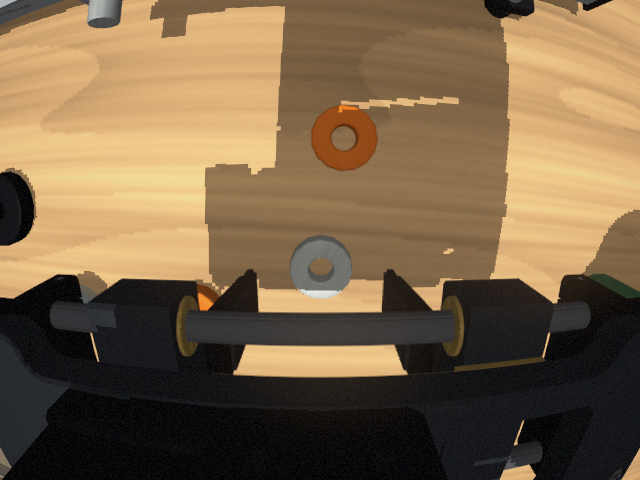

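The ring (321,266) is centred between the fingers.

```bash
python3 -m pendant '[[0.2,-1,18,0],[0.2,-1,32,0],[0.2,-1,37.5,0],[0.2,-1,37.5,0],[0.2,-1,37.5,0]]' 0.35
python3 -m pendant '[[0,0,0,0],[0,0,0,0],[0,0,0,0],[0,0,0,0],[0,0,0,0],[0,0,0,0]]' 1
python3 -m pendant '[[0,0,0,0]]' 1
```

```text
t: 15.4
eef_pos: [645.1, 173.1, 4.9]
tcp_rot: [3.133, 0.001, 1.628]
ft_force: [0.2, -0.3, 0.0]
opening: 0.651
t: 16.15
eef_pos: [645.1, 173.1, 5.0]
tcp_rot: [3.133, 0.001, 1.628]
ft_force: [0.1, -0.9, 2.3]
opening: 0.373
t: 16.27
eef_pos: [645.1, 173.1, 5.1]
tcp_rot: [3.133, 0.001, 1.628]
ft_force: [0.1, 0.3, 1.2]
opening: 0.37
```

```bash
python3 -m pendant '[[0,0,-30,0],[0,0,-85,0],[0,0,-140,0],[-35,-20,-170,0],[-85,-48,-170,0],[-135,-77,-170,0],[-185,-105,-170,0],[-235,-133,-170,0]]' 1
python3 -c "
from h import *
go(505,-212.3,170,1.627);print(env.state()['opening'],env.state()['ft_force'])"
```

```text
t: 17.27
eef_pos: [523.2, -70.4, 174.1]
tcp_rot: [3.133, 0.001, 1.628]
ft_force: [1.1, -0.7, -1.0]
opening: 0.379
now [523.2 -70.4 174.1] rot [3.1325e+00 1.3000e-03 1.6283e+00] t 17.27 SHIFT [-140.6  -26.4    4. ] turn 0.08 dist 143.0
0.3789426885549227 [ 1.12943986 -0.72846545 -1.03991573]
```

```bash
python3 -m pendant '[[-50,-9,0,0],[-100,-18,0,0],[-135,-26,0,0],[-140.5,-26,0,0],[-140.5,-26,0,0]]' 1
python3 look.py w10
python3 -c "
from h import *
go(454.6,-212.3,145,1.627);print(env.state()['opening'],env.state()['ft_force'])
im=cv2.imread('pics/w10.png')
a=cv2.resize(im[260:320,270:370],None,fx=8,fy=8,interpolation=cv2.INTER_CUBIC);cv2.imwrite('pics/w10h.png',cv2.convertScaleAbs(a,alpha=1.4))"
```

```text
t: 17.9
eef_pos: [505.2, -211.9, 173.8]
tcp_rot: [3.133, 0.001, 1.628]
ft_force: [0.3, -0.4, -0.4]
opening: 0.371
[ 505.2 -211.9  173.8] [3.1329e+00 9.0000e-04 1.6278e+00] 17.9
now [ 505.3 -211.4  173.8] rot [3.1329e+00 9.0000e-04 1.6286e+00] t 17.95 SHIFT [  2.  -50.9  28.4] turn 0.09 dist 58.0
0.3708281378328837 [ 0.85976599  0.77648673 -0.29291687]
```

View pics/w10.png

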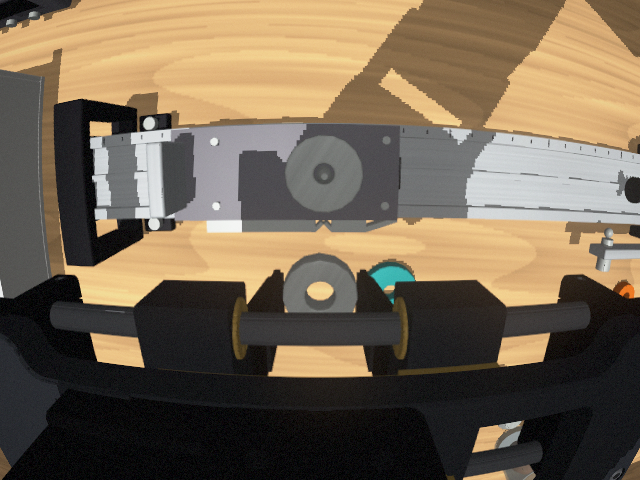

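View pics/w10h.png

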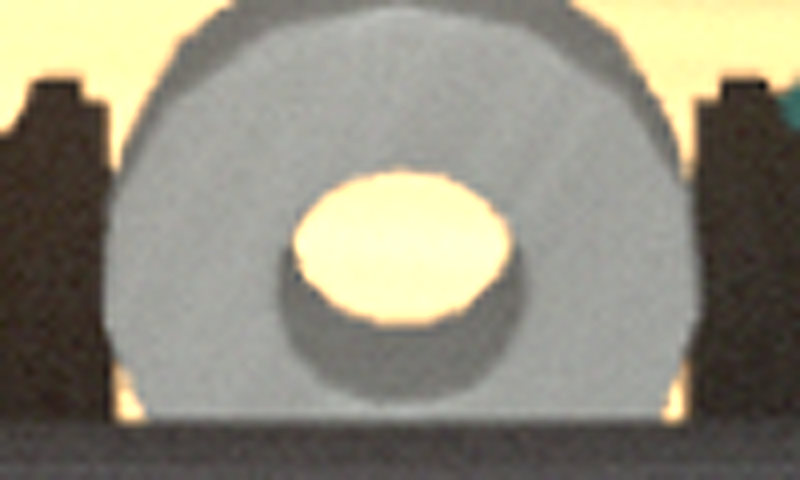

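Run:
```python
from h import *
im=cv2.imread('pics/w10.png')
a=cv2.resize(im[130:220,270:380],None,fx=7,fy=7,interpolation=cv2.INTER_CUBIC);cv2.imwrite('pics/w10p.png',cv2.convertScaleAbs(a,alpha=1.8))
p=vision.read_camera("wrist")
f=np.load("pics/w10.npz");T=(f["P"],f["R"])
o,d=wray(p,T,319.7,295.1); P,R=T
o=R.T@(o-P); d=R.T@d; print("hole tool:",o+d*(-9-o[2])/d[2])
```

```text
hole tool: [-0.06909345 -0.48398262 -9.        ]
```

View pics/w10p.png

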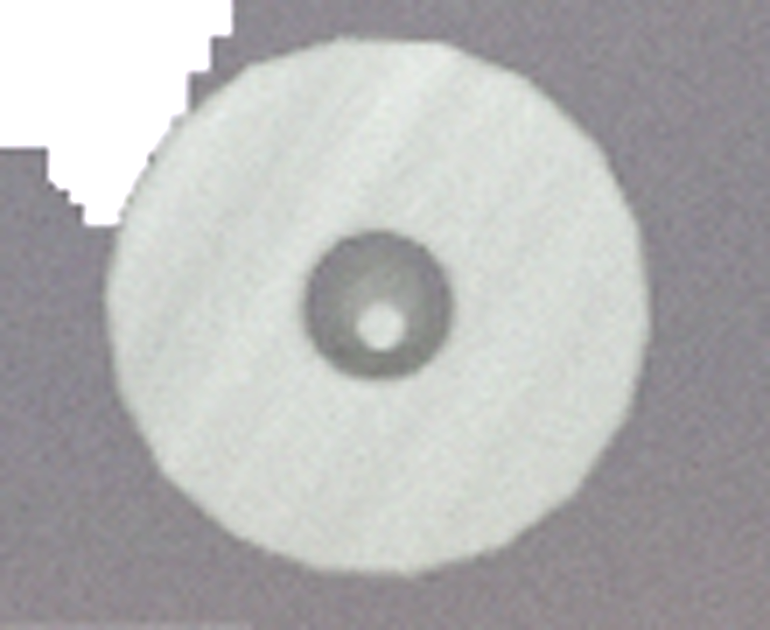

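Run:
```python
from h import *
p=vision.read_camera("wrist")
f=np.load("pics/w10.npz");T=(f["P"],f["R"])
print("post",atz(wray(p,T,324.1,176.1),120), "ringtop ctr",atz(wray(p,T,270+378/7-.4,130+305/7-.4),91))
go(454.3,-212.4,145,1.627)
```

```text
post [ 453.76224418 -212.33093279  120.        ] ringtop ctr [ 453.73005334 -212.37295605   91.        ]
now [ 505.5 -211.   174. ] rot [3.1326e+00 1.0000e-03 1.6296e+00] t 18.05 SHIFT [  1.7 -51.4  28.5] turn 0.15 dist 59.0
```

```bash
python3 -m pendant '[[1.6,-35,0,0],[1.6,-50,20,0],[1.6,-51.4,33,0],[1.6,-51.4,33,0],[1.6,-51.4,33,0]]' 1
python3 -c "
from h import *
go(454.3,-212.4,96,1.627)"
```

```text
t: 18.68
eef_pos: [455.2, -212.5, 140.8]
tcp_rot: [3.132, 0.001, 1.63]
ft_force: [-0.2, -0.1, -1.2]
opening: 0.371
now [ 455.2 -212.5  140.8] rot [3.1322e+00 1.4000e-03 1.6302e+00] t 18.68 SHIFT [ 0.2 -1.3 44.8] turn 0.19 dist 45.0
```

```bash
python3 -m pendant '[[0.2,-1.2,6,0],[0.2,-1.2,11,0],[0.2,-1.2,11,0]]' 1
python3 look.py w11
python3 -c "
from h import *
go(454.3,-212.4,96,1.627)
im=cv2.imread('pics/w11.png')
a=cv2.resize(im[260:320,270:370],None,fx=8,fy=8,interpolation=cv2.INTER_CUBIC);cv2.imwrite('pics/w11h.png',cv2.convertScaleAbs(a,alpha=1.4))"
```

```text
t: 19.05
eef_pos: [454.0, -212.3, 129.4]
tcp_rot: [3.133, 0.001, 1.63]
ft_force: [0.2, -0.1, -1.4]
opening: 0.372
[ 454.  -212.3  129.4] [3.1328e+00 9.0000e-04 1.6302e+00] 19.05
now [ 454.1 -212.3  129.6] rot [3.1325e+00 1.1000e-03 1.6302e+00] t 19.1 SHIFT [-0.1 -0.1 33.6] turn 0.18 dist 34.0
```

View pics/w11h.png

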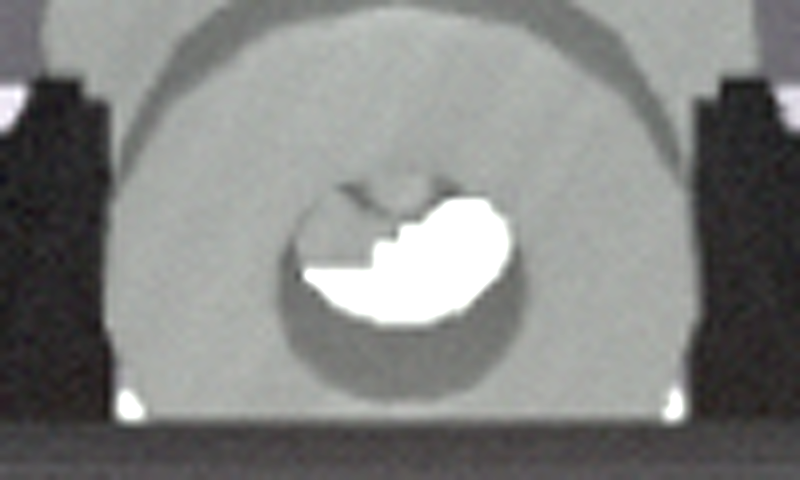

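The post tip is centred laterally under the hole. Lowering.

```bash
python3 -m pendant '[[0,0,6,0],[0,0.1,13,0],[0,0.2,20,0],[0,0.2,20,0]]' 1
python3 -c "
from h import *
go(454.3,-212.4,96,1.627)"
```

```text
t: 19.6
eef_pos: [454.2, -212.2, 109.0]
tcp_rot: [3.134, 0.0, 1.63]
ft_force: [-0.1, -0.3, -0.9]
opening: 0.371
now [ 454.2 -212.2  109. ] rot [3.1335e+00 4.0000e-04 1.6302e+00] t 19.6 SHIFT [-0.2 -0.  13. ] turn 0.18 dist 13.0
```

```bash
python3 -m pendant '[[-0.1,0,5,0],[-0.1,0,9,0],[-0.1,0,11,0],[-0.1,0,11,0]]' 1
python3 -m pendant '[[0,0,1,0],[0,0,1.5,0],[0,0,1.5,0]]' 1
```

```text
t: 20.1
eef_pos: [454.3, -212.2, 97.8]
tcp_rot: [3.134, 0.0, 1.63]
ft_force: [-0.3, -0.4, -0.6]
opening: 0.372
t: 20.48
eef_pos: [454.3, -212.3, 96.4]
tcp_rot: [3.134, 0.0, 1.63]
ft_force: [-0.2, -0.1, -0.9]
opening: 0.372
```

```bash
python3 -m pendant '[[0,0,0.7,0],[0,0,0.7,0]]' 1
python3 -m pendant '[[0,0,0.5,0],[0,0,0.5,0]]' 1
```

```text
t: 20.72
eef_pos: [454.3, -212.3, 95.9]
tcp_rot: [3.133, 0.0, 1.63]
ft_force: [-1.4, 1.2, 4.2]
opening: 0.375
t: 20.98
eef_pos: [454.4, -212.4, 95.8]
tcp_rot: [3.133, 0.001, 1.63]
ft_force: [-1.3, 0.6, 7.7]
opening: 0.374
```

Seated: the force rose to +8 N at 95.8 mm. Releasing.

```bash
python3 -m pendant '[[0,0,-0.3,0],[0,0,-0.3,0],[0,0,-0.3,0],[0,0,-0.3,0],[0,0,-0.3,0],[0,0,-0.3,0]]' 0.45
python3 look.py w12
```

```text
t: 21.72
eef_pos: [454.4, -212.3, 96.1]
tcp_rot: [3.133, 0.001, 1.63]
ft_force: [0.1, -0.6, -0.1]
opening: 0.554
[ 454.4 -212.3   96.1] [3.1330e+00 9.0000e-04 1.6303e+00] 21.725
```

View pics/w12.png

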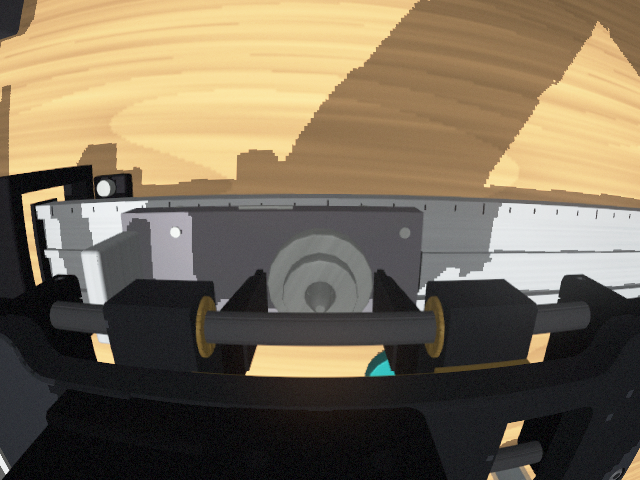

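Both rings are stacked around the post and released. Now to the plate.

```bash
python3 -m pendant '[[0,0,-25,0],[0,0,-60,0],[-30,0,-75,0],[-75,0,-75,0],[-105,0,-75,0],[-109,0,-75,0],[-109,0,-75,0]]' 0.45
python3 look.py w13 trolley_plate
python3 -c "
from h import *
go(460,-321.2,85,1.627)"
```

```text
t: 22.65
eef_pos: [459.9, -320.5, 171.0]
tcp_rot: [3.134, 0.0, 1.63]
ft_force: [0.3, -0.6, 0.2]
opening: 0.549
[ 459.9 -320.5  171. ] [3.1336e+00 1.0000e-04 1.6300e+00] 22.65
trolley_plate [ 453.9 -269.    74.8] 0.92 px [389. 238.]
trolley_plate [ 447.  -226.2   92.3] 0.54 px [452. 238.]
now [ 460.2 -320.1  171.2] rot [3.1334e+00 4.0000e-04 1.6310e+00] t 22.75 SHIFT [-1.1 -0.9 86.2] turn 0.23 dist 86.0
```

View pics/w13.png

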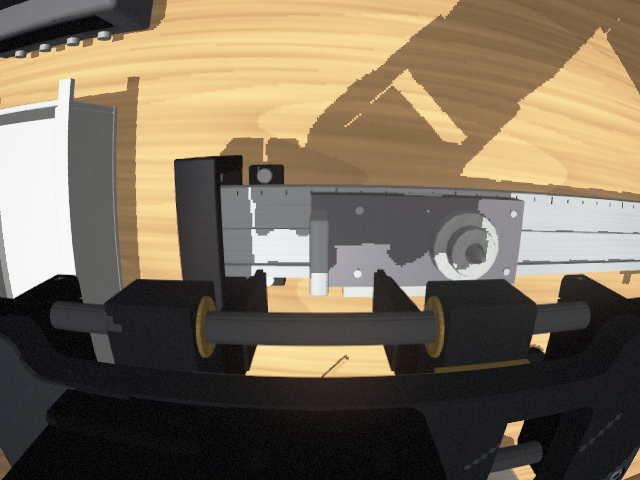

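The plate is centred at px x≈319 between the fingers, and the gate (≤242) is clear. Descending and gripping.

```bash
python3 -m pendant '[[-1,-0.7,30,0],[-1,-0.7,65,0],[-1,-0.7,82,0],[-1,-0.7,86,0],[-1,-0.7,86,0]]' 0.45
python3 -m pendant '[[0,0,0,0],[0,0,0,0],[0,0,0,0],[0,0,0,0],[0,0,0,0],[0,0,0,0]]' 1
python3 -m pendant '[[0,0,0,0],[0,0,0,0]]' 1
python3 look.py w14
```

```text
t: 23.38
eef_pos: [460.5, -320.8, 85.6]
tcp_rot: [3.133, 0.001, 1.632]
ft_force: [0.2, -0.0, 0.7]
opening: 0.549
t: 24.12
eef_pos: [460.5, -320.8, 85.7]
tcp_rot: [3.133, 0.001, 1.631]
ft_force: [-0.3, 0.4, 1.2]
opening: 0.127
t: 24.38
eef_pos: [460.5, -320.8, 85.7]
tcp_rot: [3.133, 0.001, 1.631]
ft_force: [0.9, 0.8, 1.6]
opening: 0.124
[ 460.5 -320.8   85.7] [3.1329e+00 5.0000e-04 1.6308e+00] 24.375
```

View pics/w14.png

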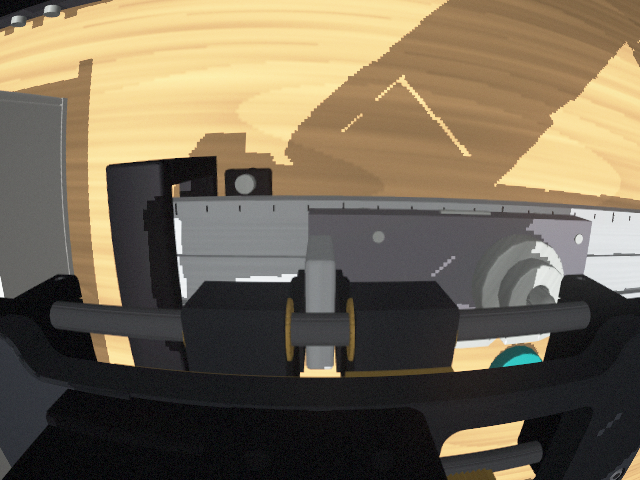

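```bash
python3 -m pendant '[[8,0,0,0],[25,0.1,0,0],[50,0.2,0,0],[80,0.3,0,0],[110,0.4,0,0],[140,0.5,0,0],[165,0.6,0,0],[180,0.7,0,0]]' 1
python3 -m pendant '[[8,0,0,0],[20,0.1,0,0],[30,0.1,0,0],[35,0.1,0,0],[35,0.1,0,0]]' 1
python3 look.py w15
```

```text
t: 25.42
eef_pos: [450.4, -138.7, 85.7]
tcp_rot: [3.132, 0.001, 1.632]
ft_force: [4.8, -0.9, -3.3]
opening: 0.125
t: 26.05
eef_pos: [448.4, -103.2, 85.7]
tcp_rot: [3.132, 0.001, 1.632]
ft_force: [5.1, 0.8, -3.0]
opening: 0.124
[ 448.4 -103.2   85.7] [3.1316e+00 6.0000e-04 1.6322e+00] 26.05
```

View pics/w15.png

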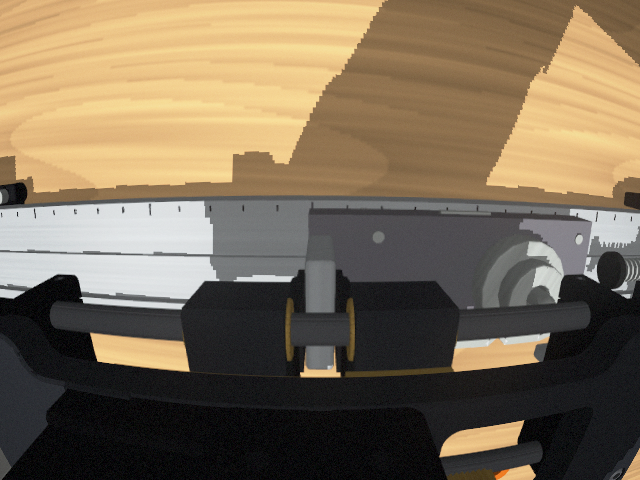

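```bash
python3 -m pendant '[[6,0.3,0,0],[15,0.6,0,0],[24,0.8,0,0],[29,0.8,0,0],[30,0.8,0,0],[30,0.8,0,0]]' 1
python3 -m pendant '[[2,0.2,0,0],[5,0.2,0,0],[8,0.2,0,0],[8,0.2,0,0]]' 1
python3 -m pendant '[[2,0,0,0],[4,0,0,0],[6,0,0,0],[6,0,0,0]]' 1
```

```text
t: 26.85
eef_pos: [446.9, -73.1, 85.7]
tcp_rot: [3.133, 0.0, 1.632]
ft_force: [-3.5, 0.4, 2.4]
opening: 0.124
t: 27.35
eef_pos: [446.6, -65.3, 85.7]
tcp_rot: [3.133, 0.0, 1.632]
ft_force: [-4.5, -6.1, 3.2]
opening: 0.125
t: 27.85
eef_pos: [446.2, -59.7, 85.7]
tcp_rot: [3.133, 0.001, 1.632]
ft_force: [-3.8, -6.6, 1.7]
opening: 0.123
```

```bash
python3 -m pendant '[[2,0,0,0],[4,0,0,0],[6,0,0,0],[8,0,0,0],[8,0,0,0]]' 1
for i in 1; do python3 -m pendant '[[1.5,0,0,0],[1.5,0,0,0]]' 1;  python3 -m pendant '[[1,0,0,0],[1,0,0,0]]' 1; python3 -m pendant '[[1,0,0,0],[1,0,0,0]]' 1; done
```

```text
t: 28.48
eef_pos: [445.8, -52.2, 85.7]
tcp_rot: [3.133, 0.002, 1.632]
ft_force: [-3.8, -6.5, 2.3]
opening: 0.127
t: 28.72
eef_pos: [445.8, -51.2, 85.7]
tcp_rot: [3.133, 0.002, 1.632]
ft_force: [-4.4, -9.1, 1.2]
opening: 0.123
t: 28.98
eef_pos: [445.7, -50.8, 85.7]
tcp_rot: [3.132, 0.003, 1.632]
ft_force: [-4.5, -8.4, 2.7]
opening: 0.124
t: 29.22
eef_pos: [445.7, -50.3, 85.7]
tcp_rot: [3.133, 0.004, 1.632]
ft_force: [-3.8, -8.5, 2.5]
opening: 0.129
```

```bash
for i in 1; do python3 -m pendant '[[1.5,0,0,0],[1.5,0,0,0],[1.5,0,0,0]]' 1;  python3 -m pendant '[[1.5,-0.1,0,0],[1.5,-0.1,0,0],[1.5,-0.1,0,0]]' 1; python3 -m pendant '[[1.5,0,0,0],[1.5,0,0,0],[1.5,0,0,0]]' 1; done; python3 look.py w16
```

```text
t: 29.6
eef_pos: [445.7, -49.3, 85.7]
tcp_rot: [3.133, 0.004, 1.632]
ft_force: [-4.5, -7.8, 2.1]
opening: 0.125
t: 29.98
eef_pos: [445.6, -48.2, 85.7]
tcp_rot: [3.132, 0.004, 1.632]
ft_force: [-3.0, -6.7, 2.2]
opening: 0.127
t: 30.35
eef_pos: [445.5, -47.0, 85.7]
tcp_rot: [3.132, 0.005, 1.632]
ft_force: [-3.2, -6.0, 2.6]
opening: 0.127
[445.5 -47.   85.7] [3.1324 0.0047 1.6318] 30.35
```

View pics/w16.png

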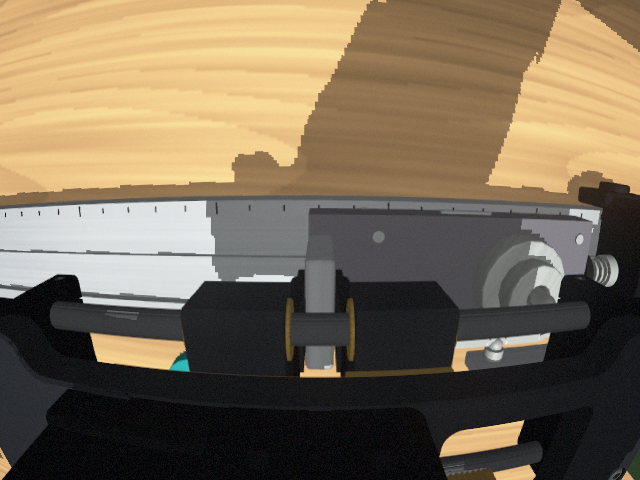

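```bash
python3 -c "
import cv2
im=cv2.imread('pics/w16.png')
a=cv2.resize(im[320:380,440:560],None,fx=6.5,fy=6.5,interpolation=cv2.INTER_CUBIC);cv2.imwrite('pics/w16a.png',cv2.convertScaleAbs(a,alpha=1.2))"
python3 -c "
from h import *
p=vision.read_camera('scene'); save(p,'s2',(200,170,360,290),5)
p=vision.read_camera('side'); save(p,'d2')"
```

```text
(no output)
```

View pics/w16a.png

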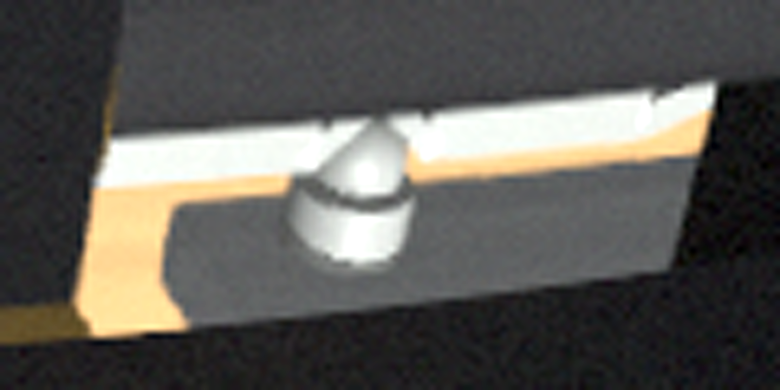

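View pics/s2.png

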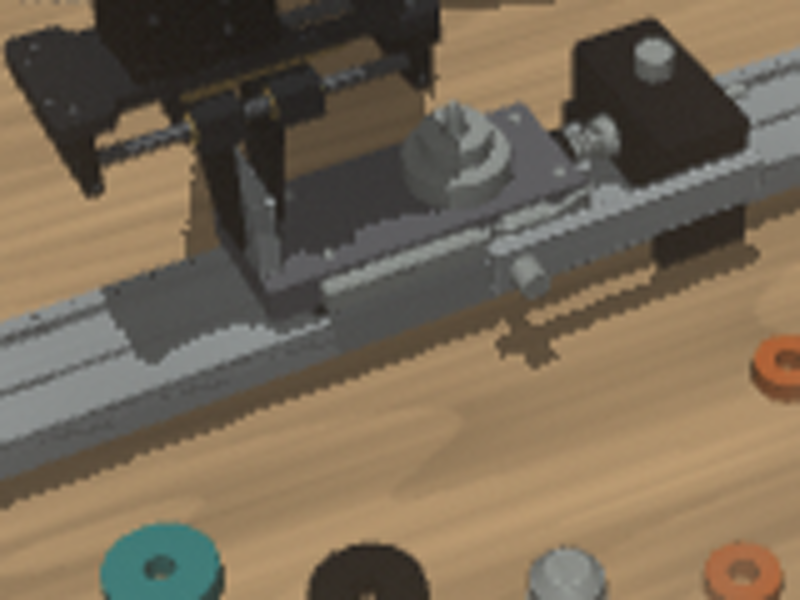

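```bash
python3 -m pendant '[[1,0,0,0],[1,0,0,0],[1,0,0,0]]' 1;  python3 -m pendant '[[0,0,0,0],[0,0,0,0],[0,0,0,0]]' 1; python3 -c "
from h import *
import time
f=[]
for i in range(8):
    s=env.state(); f.append(s['ft_force']); vision.read_camera('wrist')
print(np.mean(f,axis=0),s['eef_pos'],s['t'])"
```

```text
t: 30.88
eef_pos: [445.5, -46.3, 85.7]
tcp_rot: [3.132, 0.005, 1.632]
ft_force: [-3.7, -5.9, 1.7]
opening: 0.124
t: 31.25
eef_pos: [445.5, -46.6, 85.7]
tcp_rot: [3.133, 0.005, 1.632]
ft_force: [-3.0, -4.6, 2.3]
opening: 0.127
[-3.33966693 -5.5084399   2.54962068] [445.51243496 -46.60774863  85.71924762] 31.6
```

```bash
cat > av.py <<'E'
from h import *
f=[];P=[]
for i in range(5):
    s=env.state(); f.append(s['ft_force']);P.append(s['eef_pos']); vision.read_camera('wrist')
print("AVG",np.round(np.mean(f,axis=0),2),np.round(np.mean(P,axis=0),2),round(s['t'],2))
E
python3 -m pendant '[[1.2,0,0,0],[1.2,0,0,0]]' 1 >/dev/null; python3 av.py
python3 -m pendant '[[1.2,0,0,0],[1.2,0,0,0]]' 1 >/dev/null; python3 av.py
python3 -m pendant '[[1.2,0,0,0],[1.2,0,0,0]]' 1 >/dev/null; python3 av.py
```

```text
AVG [-3.2  -6.62  2.38] [445.45 -45.74  85.72] 32.1
AVG [-3.23 -7.24  2.27] [445.4  -44.97  85.72] 32.6
AVG [ -4.07 -11.15   2.65] [445.38 -44.48  85.74] 33.1
```

```bash
python3 look.py w17; python3 -c "
import cv2
im=cv2.imread('pics/w17.png')
a=cv2.resize(im[320:380,440:560],None,fx=6.5,fy=6.5,interpolation=cv2.INTER_CUBIC);cv2.imwrite('pics/w17a.png',cv2.convertScaleAbs(a,alpha=1.2))"; python3 av.py
```

```text
[445.4 -44.5  85.7] [3.1327 0.0068 1.6315] 33.15
AVG [ -3.7  -10.68   2.46] [445.38 -44.48  85.74] 33.4
```

View pics/w17a.png

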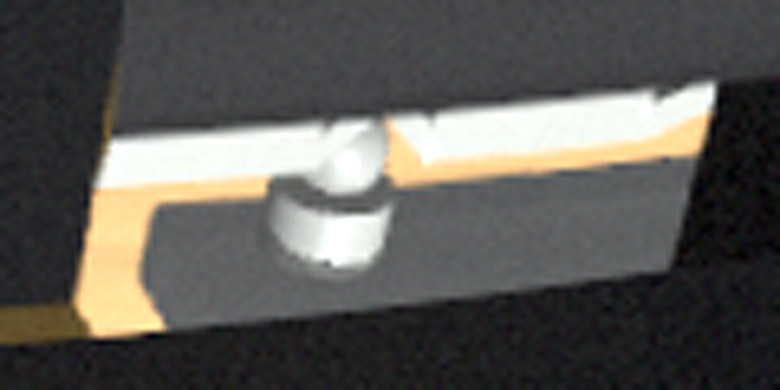

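View pics/w17.png

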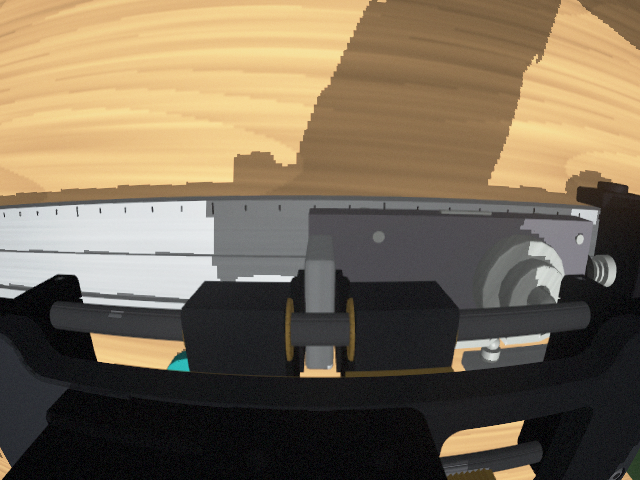

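```bash
python3 -m pendant '[[-0.2,0,0,0],[-0.2,0,0,0],[-0.2,0,0,0],[-0.2,0,0,0]]' 1; python3 av.py
python3 -m pendant '[[0,0,0,0],[0,0,0,0],[0,0,0,0],[0,0,0,0]]' 1; python3 av.py;python3 av.py
```

```text
t: 33.95
eef_pos: [445.4, -45.2, 85.7]
tcp_rot: [3.133, 0.007, 1.631]
ft_force: [-3.9, -8.6, 1.3]
opening: 0.126
AVG [-3.84 -8.11  2.15] [445.42 -45.16  85.73] 34.15
t: 34.7
eef_pos: [445.4, -45.5, 85.7]
tcp_rot: [3.133, 0.008, 1.631]
ft_force: [-4.2, -6.4, 3.2]
opening: 0.127
AVG [-3.25 -6.48  2.69] [445.44 -45.51  85.74] 34.9
AVG [-3.   -6.94  1.96] [445.44 -45.51  85.74] 35.15
```

```bash
python3 -m pendant '[[1.1,0,0,0],[1.1,0,0,0],[1.1,0,0,0],[1.1,0,0,0],[1.1,0,0,0]]' 1; python3 av.py;python3 av.py
python3 look.py w18; python3 -c "
from h import *
im=cv2.imread('pics/w18.png')
a=cv2.resize(im[320:380,440:560],None,fx=6.5,fy=6.5,interpolation=cv2.INTER_CUBIC);cv2.imwrite('pics/w18a.png',cv2.convertScaleAbs(a,alpha=1.2))
p=vision.read_camera('scene'); save(p,'s3')"
```

```text
t: 35.83
eef_pos: [445.4, -44.9, 85.7]
tcp_rot: [3.133, 0.008, 1.631]
ft_force: [-3.4, -8.7, 2.7]
opening: 0.125
AVG [-3.3  -8.44  2.66] [445.41 -44.92  85.74] 36.02
AVG [-3.56 -8.13  2.37] [445.4  -44.92  85.74] 36.27
[445.4 -44.9  85.7] [3.1328 0.0081 1.6313] 36.325
```

View pics/w18a.png

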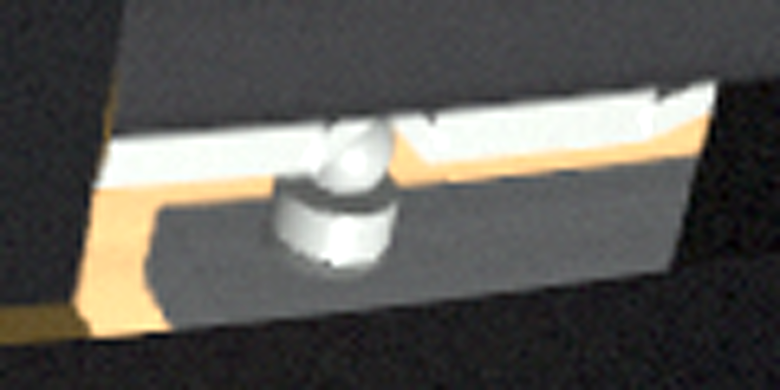

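View pics/s3.png

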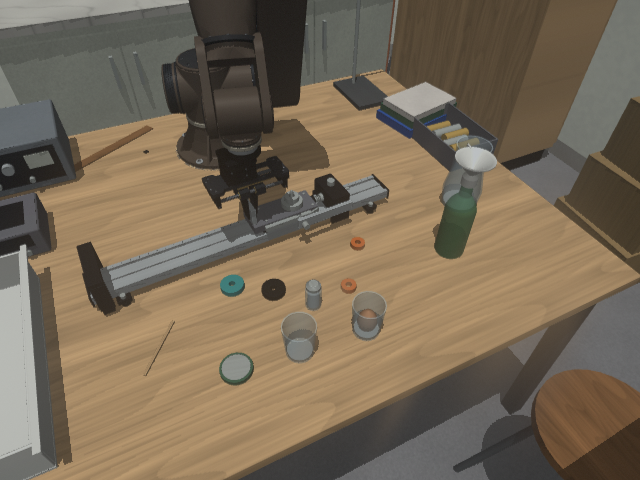

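```bash
python3 -c "
from h import *
print(job.job_done()); s=env.state(); print(s['eef_pos'],s['ft_force'],s['opening'],s['t'])"
```

```text
the job is handed in; nothing more can be done
None
the job is handed in; nothing more can be done
```

I lowered the large steel ring, then the small one, down the trolley's post until each rested on what was below it, and let go. I then gripped the end plate and pushed the trolley about 276 mm to the click. I handed the job in while holding it there, at about 36 s; `job_done` gives no verdict.

**Last checks**
- **Rings:** the wrist pictures showed both flat and round the post after release. I did not re-measure them after the push, but the last wrist and scene pictures still showed them stacked.
- **Click:** the push fell from about 9 N to 5.5 N as the ball dropped in, then rose to about 11 N at TCP y = −44.5 mm. I backed off slightly and held at y = −44.9 mm with about 8 N. The position stayed the same over the last half second.
- **Bystanders:** the final scene picture showed all of them where they had been.

**Less certain**
- **Notch position:** I judged the click mainly from the force. My camera estimates of the travel (275 to 278 mm) agree with it, and I think the notch is within about 1 mm of the ball.
- **Side load:** about 3.5 N of sideways force from a slight misalignment with the track remained to the end.
- **Tool tilt:** the tool drifted to about 0.01 rad off vertical over the run.

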